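Load the vial train into the analyser lane

ROBOT

A 6-joint arm with a two-finger parallel gripper is mounted at the origin on the work surface. World frame = base frame: x ahead of the robot, y to its left, z up, the work surface at z = 0. Lengths are in mm, angles in rad, forces in N, time in s.
With the tool pointing down it reaches from about 425 to 950 mm from the base axis. Payload 14.7 kg.
Tool frame: the origin (TCP) lies at the very end of the fingers, on their centre line; the grasp point (between the pads) lies 19 mm behind it (env.grip_depth is the distance from the TCP to the grasp point, in mm); z points along the fingers, y is the direction in which the jaws open and shut (so a half turn about z gives the same grasp; the last joint's range is limited). The gripper opens to 85 mm and grips with 20 to 120 N. Pads are 22 mm wide; open, the fingers measure 114 mm over their backs; the gripper's body (76 mm by 85 mm) begins 54 mm behind the grasp point. The pads swing forward as they close: fully open they stand 13 mm farther back than shut.
Start: joints at [-1.251, 0.48, 1.596, -0, 1.065, -0.047], TCP at [233.125, -606.75, 231.297] pointing down, gripper open.
Joint ranges: [-2.75, 2.75], [-0.82, 2.05], [0.23, 2.67], [-1.56, 4.7], [0.09, 2.69], [-2.92, 2.92]. Speed limits (rad/s): [1.89, 1.89, 2.39, 3.01, 3.01, 3.01].

INTERFACE

Orientations are given as a unit quaternion [w, x, y, z].
In Python, from rig import state, snapshot, get_calibration, ticket, boxes_of, env gives the robot as it stands.
- The arm moves only by the tool play_rows, never from a script. Its argument "increments" is a list of rows, each an object with "fingers": the finger opening in mm, from 0 to 85.4; "translation": the shift along the tool's x, y, z in units of 50 mm (1.0 is 50 mm), a list of three; "turn": the turn about the tool's z in degrees. In form: [{"fingers": fingers, "translation": [tx, ty, tz], "turn": turn}, ...]. A call has 1 to 12 rows; each row is the pose to reach, as a shift and turn from the pose measured when the call began, along the tool's axes at that moment; what a row does not reach only later rows make up. A row lasts 1/8 s, in which the tool goes at most 62.5 mm and 10.7 degrees, less where a joint would pass 70% of its speed; a pose out of reach is approached as far as the arm can. A call with a gripper value outside its range is refused whole. The fingers move at their own pace and stop on an object; "newtons" is the grip in N (left out, the last holds). Time passes only in rows, so rows that repeat a pose let the fingers close. It gives the time, the measured TCP pose, the force and the opening at its end, in the units of the state.
- state(): the state, without advancing time (a new reading comes with each control period).
- snapshot(name): name is "scene" or "top"; returns the picture (384x512x3 uint8, red, green, blue); there is no depth.
- get_calibration(name): a dict with "mtx" (3x3 intrinsics, pixels), "xyz" and "orientation" of the camera in the world. Camera axes: x right, y up, looking along -z (the intrinsics and any distortion apply to the point x, -y, -z); pixel columns grow to the right and rows downward; lengths in mm; the calibration is good to about 2 mm. A picture is of the moment at which its call begins. get_calibration takes no time and is no camera call.
- ticket.sign_off(): hands the job in, once; it reports no verdict.
Trained networks look in the newest picture that a camera, given by its name, has taken for a name from the list of things; names that differ only in an ending like _2 or _b are one class to them, and where a whole thing is asked for, a point or a joint stands for the part that bears it (a point fixed in the world has none). Each returns a list of dicts, best first, with "confidence" (0 to 1); they miss things now and then, are a little off and sometimes report something else, mostly with a low value. They report only what shows in the picture. A call takes as long as a camera call. They do not tell look-alikes from the thing itself.
- boxes_of(name, camera): "bbox" ([centre column, centre row, width, height] as shares, 0 to 1, of the picture: columns of its width, rows of its height, round what is visible of it).
The state is a dict: "time": time; "q": joint angles; "joint_velocities": joint speeds; "joint_torque": joint torques, N m; "position": TCP position; "eef_rot": TCP orientation; "force": force on the tool from outside, world axes, zero at the start; "torque": the same for the moment, N m; "opening": finger opening in mm.
Only numpy, scipy, OpenCV 4.12 (cv2) and the standard library are available. Lean on these libraries where they do the work, as an engineer would, in place of code of your own. Each camera call takes 0.05 s, during which the arm holds its last target.

TASK

The four vial carriers stand in a row in the metal loading lane. With the fingertips, push the whole row along the lane as one closed train, never letting a gap open in the row and without lifting or tipping any carrier, until the leading carrier is fully home against the tall end stop. Then press the push button on the control box all the way down and let go; leave the jar, the beaker and the tube rack where they are.

Things in the scene. Friction and masses are not known exactly. Their poses are not given: they have to be found in the camera images.
- lane: Aluminium loading lane fixed on the table, a straight channel 324 mm long (along its own y axis) and 55 mm wide. Its floor is 8 mm above the table; two guide walls, 6 mm thick and 43 mm apart inside, rise to 18 mm above the table. Origin: centre of its underside on the table, midway between its ends. Fixed; its y axis lies within 20 degrees of world y.
- stop: End stop: dark steel block closing one end of the lane (either end, it varies), 55 mm across the lane, 30 mm along it, 48 mm high. Fixed. Origin: centre of its underside, on the lane's centre line, 177 mm from the lane's origin along lane y; the face that the carriers meet is 15 mm from its origin. With the train home the carriers' origins lie about 33, 69, 105 and 141 mm from the stop's origin.
- entry: Flat aluminium entry plate at the other, open end of the lane, 55 x 30 mm, 8 mm high, level with the lane floor. Fixed. Origin: centre of its underside.
- carrier1: Vial carrier: white block 40 mm (x, across lane) x 36 mm (y, along lane) x 40 mm high, a capped vial (grey 22 mm cap) fixed upright on top; 62 mm high overall, 60 to 120 g. Origin: centre of its underside, on the lane floor. Number 1 of the row, counted from the lane's +y end; starts touching its neighbours, 36.5 mm centre to centre, the row 60 to 120 mm short of the stop. Loose, 1.5 mm clear of each wall; sliding friction 0.3 to 0.9 N each.
- carrier2: Vial carrier: white block 40 mm (x, across lane) x 36 mm (y, along lane) x 40 mm high, a capped vial (grey 22 mm cap) fixed upright on top; 62 mm high overall, 60 to 120 g. Origin: centre of its underside, on the lane floor. Number 2 of the row, counted from the lane's +y end; starts touching its neighbours, 36.5 mm centre to centre, the row 60 to 120 mm short of the stop. Loose, 1.5 mm clear of each wall; sliding friction 0.3 to 0.9 N each.
- carrier3: Vial carrier: white block 40 mm (x, across lane) x 36 mm (y, along lane) x 40 mm high, a capped vial (grey 22 mm cap) fixed upright on top; 62 mm high overall, 60 to 120 g. Origin: centre of its underside, on the lane floor. Number 3 of the row, counted from the lane's +y end; starts touching its neighbours, 36.5 mm centre to centre, the row 60 to 120 mm short of the stop. Loose, 1.5 mm clear of each wall; sliding friction 0.3 to 0.9 N each.
- carrier4: Vial carrier: white block 40 mm (x, across lane) x 36 mm (y, along lane) x 40 mm high, a capped vial (grey 22 mm cap) fixed upright on top; 62 mm high overall, 60 to 120 g. Origin: centre of its underside, on the lane floor. Number 4 of the row, counted from the lane's +y end; starts touching its neighbours, 36.5 mm centre to centre, the row 60 to 120 mm short of the stop. Loose, 1.5 mm clear of each wall; sliding friction 0.3 to 0.9 N each.
- console: Grey control box on the table at the +x side of the lane, 85 x 85 x 35 mm high, fixed; the push button's housing stands in the middle of its top. Origin: centre of its underside.
- load (a joint): Travel of the push button: 0 up, 0.006 m fully down, pressed straight down against a spring, 5 N fully down; springs back when released.
- load_top (a point): Centre of the top face of the round white push button (32 mm diameter) on the control box, at the button's present height, 57 mm above the table when up.
- jar: White lidded jar, 56 mm diameter, 75 mm high, standing loose on the table as a bystander. Origin: centre of its underside.
- beaker: White open beaker, 60 mm across the rim, 70 mm high, loose bystander. Origin: centre of its underside.
- tuberack: White tube rack 70 x 120 x 40 mm with eight orange-capped tubes to 81 mm height, loose bystander. Origin: centre of its underside.
There are look-alikes about, which are no part of the job. Leave any green or red look-alike of the carrier1 alone.

How it is judged:
By the outcome, as a careful person would: the job done as asked, in the order asked, and still so for the second after the job is handed in, with the robot touching nothing.
It also fails if it takes over 42 s, if anything falls off the work surface, if the arm or the gripper's body presses on something with over 40 N, if the wrist force passes 120 N, or if a joint passes its speed limit or range.

## Working session

There is one attempt and no reset: what is moved stays moved. The work goes in short steps, Python scripts to look and compute and a tool call to move; the robot and the scene stay as the last step left them, time stands still between calls to the robot, and variables do not carry over. Pictures are saved under pics/ and viewed, and the job is handed in when it is done.

Besides the shell and the picture viewer there is one more tool, called after "Emit:" as a command line: name --argument value ..., lists and objects as JSON in quotes. play_rows: Moves the arm, as the interface text tells. Its arguments: {"type":"object","properties":{"increments":{"type":"array"},"newtons":{"type":"number"}},"required":["increments"]}

```bash
mkdir -p pics; ls
python3 - <<'E'
from rig import *
import cv2,numpy as np
s=state();print({k:np.round(v,3).tolist() for k,v in s.items()})
for c in("scene","top"):
    im=snapshot(c);cv2.imwrite(f"pics/{c}0.png",cv2.resize(im[:,:,::-1],(800,600),interpolation=cv2.INTER_CUBIC))
    print(c,get_calibration(c))
    for n in("carrier1","stop","entry","console","load_top","lane"):
        print(n,[(np.round(np.array(b["bbox"])*[512,384,512,384],1).tolist(),round(b["confidence"],2)) for b in boxes_of(n,c)[:7]])
E
```

```text
pics
{'time': 0.0, 'q': [-1.251, 0.481, 1.597, 0.0, 1.065, -0.047], 'joint_velocities': [-0.001, 0.001, 0.001, -0.0, 0.0, -0.001], 'joint_torque': [-0.003, -95.066, -43.02, -0.0, 0.012, -0.0], 'position': [232.99, -606.367, 230.686], 'eef_rot': [-0.001, 0.983, 0.182, -0.0], 'force': [-0.214, -0.276, 1.084], 'torque': [0.048, 0.052, -0.044], 'opening': 85.256}
scene {'mtx': array([[356.63242435,   0.        , 251.49987538],
       [  0.        , 356.63242435, 190.89064838],
       [  0.        ,   0.        ,   1.        ]]), 'xyz': array([1218.39249403, -325.9236355 ,  580.79292724]), 'orientation': array([0.75635764, 0.3999772 , 0.22971146, 0.46386852])}
carrier1 [([211.4, 174.6, 15.4, 27.2], 0.85), ([204.9, 193.3, 18.1, 20.3], 0.84), ([245.2, 167.0, 17.2, 23.7], 0.84), ([231.5, 191.1, 18.3, 23.6], 0.79), ([220.8, 193.5, 9.9, 25.9], 0.63), ([248.1, 189.1, 18.8, 20.4], 0.52)]
stop [([152.8, 210.6, 11.6, 28.2], 0.91), ([246.0, 189.0, 12.8, 18.5], 0.41)]
entry [([282.6, 194.2, 10.7, 15.0], 0.58), ([243.5, 216.0, 16.6, 14.1], 0.52)]
console [([241.8, 228.4, 47.5, 43.0], 0.73)]
load_top [([243.3, 215.7, 16.6, 14.9], 0.61)]
lane [([222.5, 202.7, 122.8, 37.4], 0.62)]
top {'mtx': array([[496.635371  ,   0.        , 266.37255862],
       [  0.        , 496.635371  , 194.73195423],
       [  0.        ,   0.        ,   1.        ]]), 'xyz': array([ 389.0553883 ,   11.93524448, 1298.43382688]), 'orientation': array([-0.69918767, -0.0672331 ,  0.05485696,  0.70965275])}
carrier1 [([265.4, 227.6, 16.0, 21.5], 0.79), ([282.2, 227.4, 14.8, 18.5], 0.62), ([295.4, 229.5, 17.1, 17.6], 0.59), ([286.3, 277.4, 19.1, 19.4], 0.57), ([245.5, 273.0, 24.2, 18.0], 0.48), ([294.2, 232.9, 123.4, 37.3], 0.3)]
stop [([363.2, 240.8, 19.2, 17.7], 0.52)]
entry [([228.8, 225.8, 11.3, 18.3], 0.79)]
console [([292.2, 187.7, 32.6, 32.7], 0.94)]
load_top [([290.8, 185.4, 14.5, 12.3], 0.53)]
lane [([292.7, 231.6, 125.2, 40.8], 0.96)]
```

View pics/scene0.png

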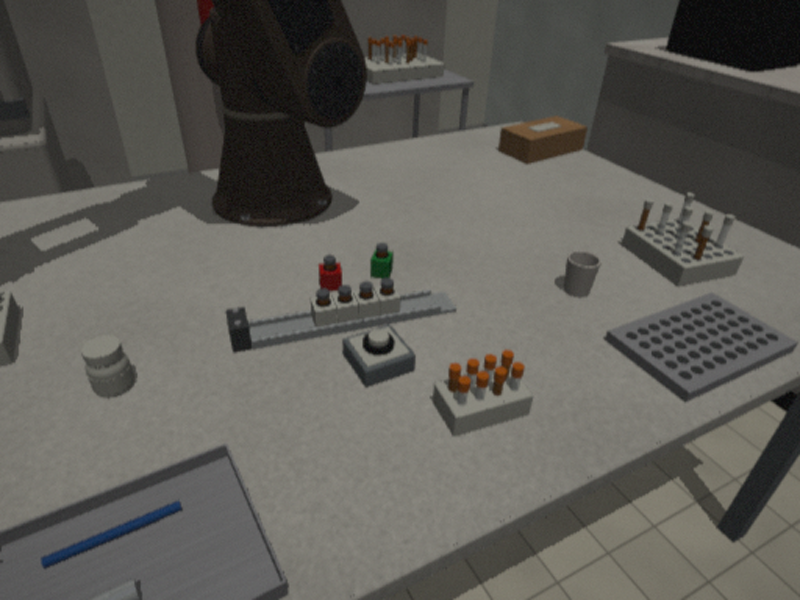

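View pics/top0.png

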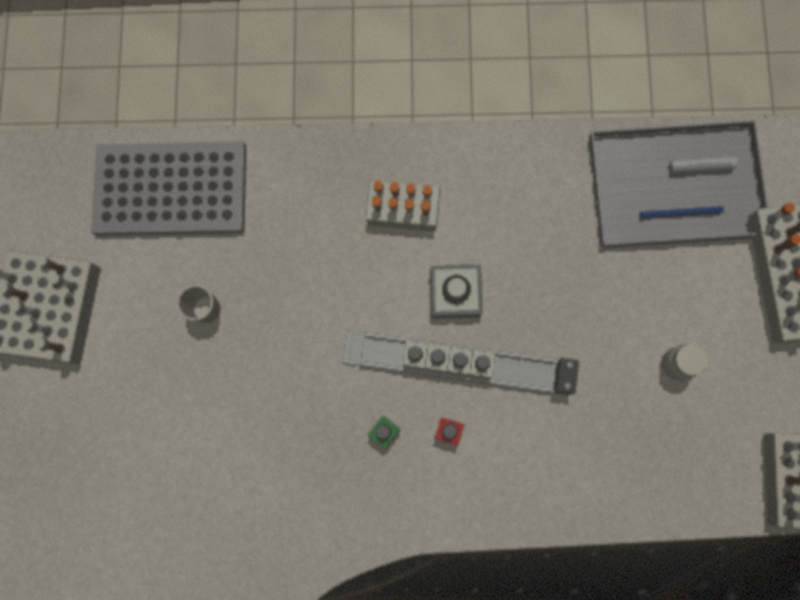

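Run:
```python
import cv2
a=cv2.imread("pics/top0.png");b=cv2.imread("pics/scene0.png")
cv2.imwrite("pics/topc.png",cv2.resize(a[260:460,330:600],None,fx=2.9,fy=2.9,interpolation=cv2.INTER_CUBIC))
cv2.imwrite("pics/scec.png",cv2.resize(b[220:400,220:470],None,fx=3.2,fy=3.2,interpolation=cv2.INTER_CUBIC))
```

```text
(no output)
```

View pics/topc.png

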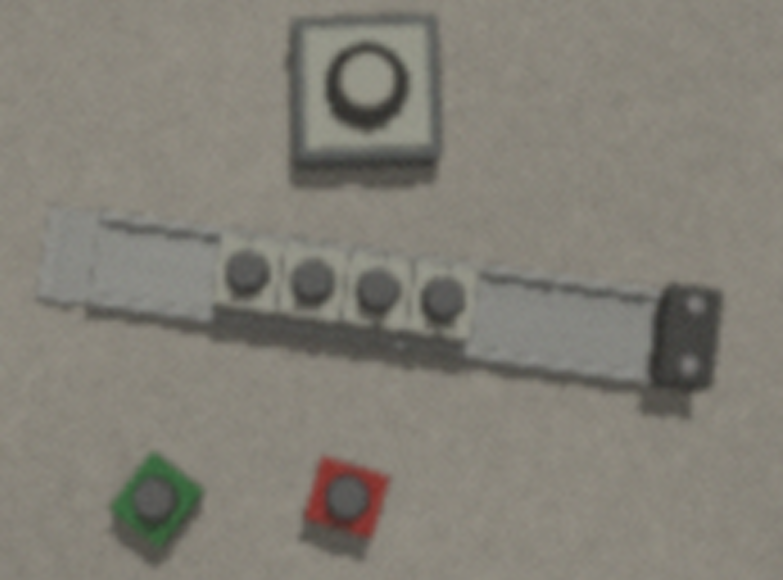

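View pics/scec.png

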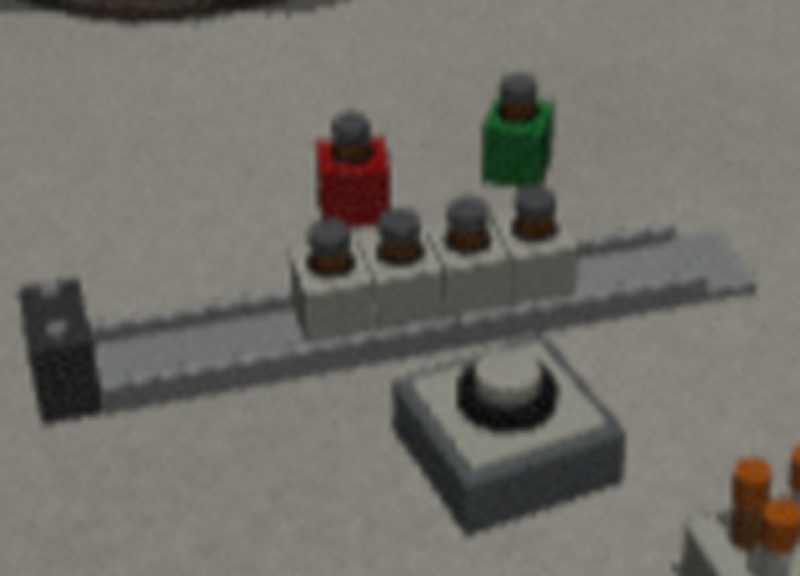

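The top view shows the stop at the -y end of the lane (800-px image, about (566,376)). The four white carriers are at (415,354), (438,357), (460,361) and (482,363), and the button is at (457,289). Possible mix-ups for the carriers are the green one at (383,433) and the red one at (449,432), both outside the lane. I choose the white ones standing in the lane, and the close crop confirms them. Next is the geometry fit.

```bash
cat > h.py <<'E'
import numpy as np
from scipy.spatial.transform import Rotation as R
from rig import *
def cam(n):
    c=get_calibration(n);q=c["orientation"];return c["mtx"],np.array(c["xyz"]),R.from_quat([q[1],q[2],q[3],q[0]]).as_matrix()
def proj(n,P):
    K,t,M=cam(n);p=(np.atleast_2d(P)-t)@M;p=p*[1,-1,-1];u=p@K.T;return u[:,:2]/u[:,2:]
def ray(n,uv,z):
    K,t,M=cam(n);uv=np.atleast_2d(uv);d=np.linalg.solve(K,np.c_[uv,np.ones(len(uv))].T).T*[1,-1,-1]@M.T
    return t+d*((z-t[2])/d[:,2:])
E
cat > m.py <<'E'
from h import *
from scipy.optimize import least_squares
top=lambda a:(np.array(a,float)/2.9+[330,260]+.5)*.64-.5
sce=lambda a:(np.array(a,float)/3.2+[220,220]+.5)*.64-.5
capsT=top([(247,272),(313,282),(377,291),(442,300)]);capsS=sce([(535,191),(467,203),(400,215),(330,228)])
# cap top centres
print("caps top",ray("top",capsT,70).round(1)); print("caps scene",ray("scene",capsS,70).round(1))
st=top([(667,283),(722,290),(712,390),(652,383)]);print("stop",ray("top",st,48).round(1),ray("top",st,48).mean(0))
ss=sce([(22,288),(78,278),(93,325),(38,338)]);print("stopS",ray("scene",ss,48).round(1),ray("scene",ss,48).mean(0))
print("btn",ray("top",top([(367,85)]),57),ray("scene",sce([(510,367)]),57))
en=top([(50,207),(104,215),(38,300),(90,305)]);print("entry",ray("top",en,8).round(1))
for n,p in(("red",(346,497)),("green",(155,500))):print(n,ray("top",top([p]),62))
print("jar",ray("top",np.array([(690,360)])*.64,75),"rack",ray("top",np.array([(402,205)])*.64,60))
C=ray("top",capsT,70)[:,:2];d=C[0]-C[3];print("pitch",np.linalg.norm(d)/3,"ang lane y from world y deg",np.degrees(np.arctan2(-d[0],d[1])))
S=ray("top",st,48).mean(0)[:2];print("dist to stop",np.linalg.norm(C-S,axis=1));d=C.mean(0)-S;print(np.degrees(np.arctan2(-d[0],d[1])))
E
python3 m.py
```

```text
caps top [[524.3  35.2  70. ]
 [518.3  -0.8  70. ]
 [512.8 -35.7  70. ]
 [507.3 -71.1  70. ]]
caps scene [[526.4  38.9  70. ]
 [521.3   2.   70. ]
 [516.5 -33.6  70. ]
 [512.  -70.2  70. ]]
stop [[ 517.  -197.6   48. ]
 [ 512.7 -227.9   48. ]
 [ 457.6 -219.7   48. ]
 [ 461.9 -186.9   48. ]] [ 487.29343021 -208.0251918    48.        ]
stopS [[ 464.7 -216.9   48. ]
 [ 468.4 -189.7   48. ]
 [ 509.7 -193.7   48. ]
 [ 508.3 -220.1   48. ]] [ 487.74475353 -205.08441215   48.        ]
btn [[630.12673811 -33.26772877  57.        ]] [[637.58333587 -30.98648455  57.        ]]
entry [[570.7 150.1   8. ]
 [565.6 118.8   8. ]
 [516.8 156.9   8. ]
 [513.5 127.    8. ]]
red [[401.96816347 -16.68894258  62.        ]]
green [[401.75349496  86.92170366  62.        ]]
jar [[ 506.93387258 -396.82851065   75.        ]] rack [[772.93341366  53.59644997  60.        ]]
pitch 35.8833610474287 ang lane y from world y deg -9.07506759785839
dist to stop [246.05916042 209.49644294 174.1823464  138.41422071]
-8.502097714124252
```

Emit:
play_rows --increments '[{"fingers":0,"translation":[0.6,-0.4,0],"turn":-6},{"fingers":0,"translation":[1.5,-1.0,0],"turn":-12},{"fingers":0,"translation":[2.4,-1.6,0],"turn":-18},{"fingers":0,"translation":[3.3,-2.2,0],"turn":-24},{"fingers":0,"translation":[4.2,-2.8,0],"turn":-30},{"fingers":0,"translation":[5.1,-3.5,0],"turn":-36},{"fingers":0,"translation":[6.0,-4.1,0],"turn":-42},{"fingers":0,"translation":[6.7,-4.6,0],"turn":-48},{"fingers":0,"translation":[7.17,-4.9,0],"turn":-54},{"fingers":0,"translation":[7.5,-5.5,0],"turn":-60},{"fingers":0,"translation":[7.8,-6.1,0],"turn":-60},{"fingers":0,"translation":[8.1,-6.5,0],"turn":-60}]'

```text
time: 2.2
position: [494.6, -156.8, 231.4]
eef_rot: [-0.0, 0.76, 0.65, 0.0]
force: [0.4, -0.2, -0.0]
opening: -0.2
```

```bash
cat > s.py <<'E'
from h import *
import sys
s=state();q=s["eef_rot"];M=R.from_quat([q[1],q[2],q[3],q[0]]).as_matrix()
print("t",s["time"],"p",np.round(s["position"],1),"F",np.round(s["force"],1),"xyaw",np.degrees(np.arctan2(M[1,0],M[0,0])).round(2),"z",M[:,2].round(3),"op",s["opening"])
if len(sys.argv)>3:
    d=np.array(list(map(float,sys.argv[1:4])))-s["position"];print("rows",(M.T@d/50).round(3))
E
python3 s.py 533 86 160
```

```text
t 2.2 p [ 494.6 -156.8  231.4] F [ 0.4 -0.2 -0. ] xyaw 81.05 z [ 0.  0. -1.] op -0.22970860107538732
rows [4.915e+00 4.000e-03 1.429e+00]
```

Emit:
play_rows --increments '[{"fingers":0,"translation":[0.6,0,0],"turn":0},{"fingers":0,"translation":[1.5,0,0],"turn":0},{"fingers":0,"translation":[2.4,0,0.1],"turn":0},{"fingers":0,"translation":[3.3,0,0.4],"turn":0},{"fingers":0,"translation":[4.1,0,0.8],"turn":0},{"fingers":0,"translation":[4.7,0,1.2],"turn":0},{"fingers":0,"translation":[4.95,0,1.4],"turn":0},{"fingers":0,"translation":[4.95,0,1.8],"turn":0},{"fingers":0,"translation":[4.95,0,2.1],"turn":0},{"fingers":0,"translation":[4.95,0,2.1],"turn":0}]'

```text
time: 3.45
position: [532.5, 87.1, 125.7]
eef_rot: [-0.001, 0.76, 0.65, -0.001]
force: [-0.6, -0.9, -0.1]
opening: -0.3
```

```bash
python3 s.py 533 86 21
python3 - <<'E'
from h import *
import cv2
for c,(r0,r1,c0,c1) in dict(scene=(110,260,130,330),top=(150,300,190,390)).items():
    im=snapshot(c)[r0:r1,c0:c1,::-1];cv2.imwrite(f"pics/{c}1.png",cv2.resize(im,None,fx=4,fy=4,interpolation=cv2.INTER_CUBIC))
    p=state()["position"];print(c,(proj(c,p)-[c0,r0])*4)
E
```

```text
t 3.45 p [532.5  87.1 125.7] F [-0.6 -0.9 -0.1] xyaw 81.01 z [-0.002 -0.    -1.   ] op -0.25152939675490316
rows [-0.02   0.017  2.094]
scene [[543.5878159  188.97390786]]
top [[212.31210676 280.829596  ]]
```

View pics/scene1.png

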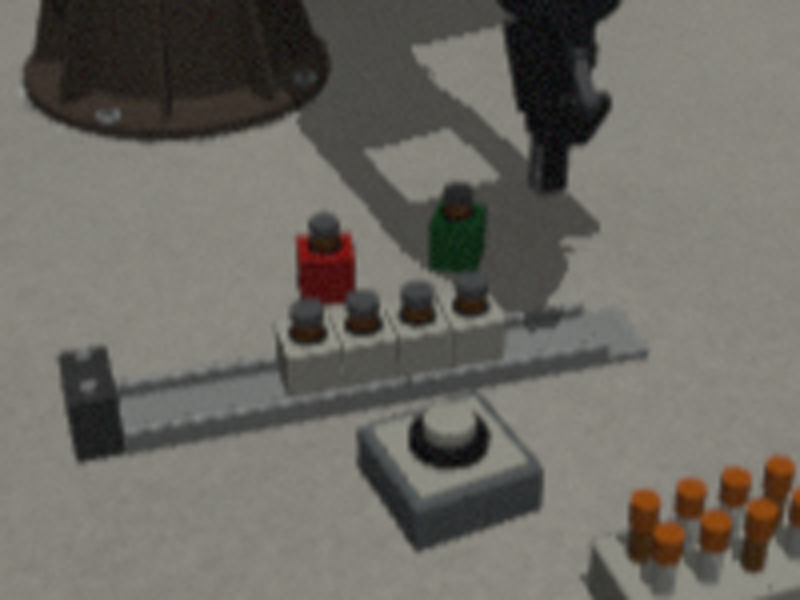

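View pics/top1.png

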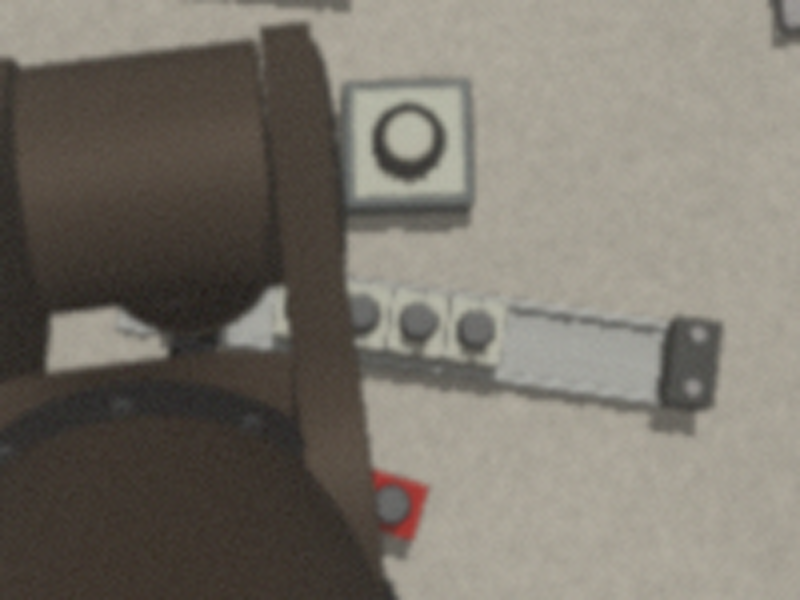

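Emit:
play_rows --increments '[{"fingers":0,"translation":[0,0,0.5],"turn":0},{"fingers":0,"translation":[0,0,1.1],"turn":0},{"fingers":0,"translation":[0,0.01,1.6],"turn":0},{"fingers":0,"translation":[0,0.01,1.9],"turn":0},{"fingers":0,"translation":[0,0.01,2.04],"turn":0},{"fingers":0,"translation":[0,0.01,2.1],"turn":0},{"fingers":0,"translation":[0,0.01,2.1],"turn":0}]'

```text
time: 4.42
position: [534.1, 87.3, 22.3]
eef_rot: [0.0, 0.76, 0.65, 0.0]
force: [0.6, -0.0, 0.0]
opening: -0.2
```

```bash
python3 s.py 530 66 20
python3 - <<'E'
from h import *
import cv2
for c,(r0,r1,c0,c1) in dict(scene=(150,250,140,300)).items():
    im=snapshot(c)[r0:r1,c0:c1,::-1];cv2.imwrite(f"pics/{c}2.png",cv2.resize(im,None,fx=5,fy=5,interpolation=cv2.INTER_CUBIC))
E
```

```text
t 4.425 p [534.1  87.3  22.3] F [ 0.6 -0.   0. ] xyaw 81.01 z [ 0.001  0.    -1.   ] op -0.22431058308842505
rows [-0.433 -0.015  0.045]
```

View pics/scene2.png

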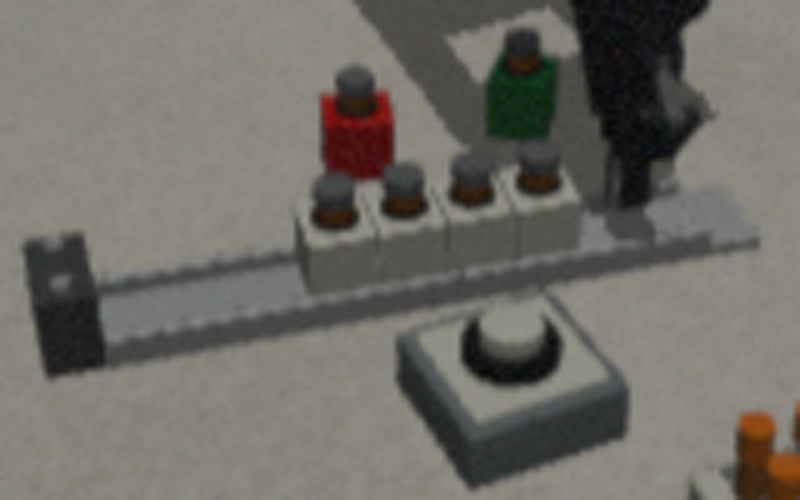

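Emit:
play_rows --increments '[{"fingers":0,"translation":[-0.05,-0.02,0.03],"turn":0},{"fingers":0,"translation":[-0.15,-0.02,0.03],"turn":0},{"fingers":0,"translation":[-0.24,-0.02,0.03],"turn":0},{"fingers":0,"translation":[-0.31,-0.02,0.03],"turn":0},{"fingers":0,"translation":[-0.35,-0.02,0.03],"turn":0},{"fingers":0,"translation":[-0.38,-0.02,0.03],"turn":0},{"fingers":0,"translation":[-0.41,-0.02,0.03],"turn":0},{"fingers":0,"translation":[-0.44,-0.02,0.03],"turn":0},{"fingers":0,"translation":[-0.47,-0.02,0.03],"turn":0},{"fingers":0,"translation":[-0.5,-0.02,0.03],"turn":0},{"fingers":0,"translation":[-0.53,-0.02,0.03],"turn":0},{"fingers":0,"translation":[-0.56,-0.02,0.03],"turn":0}]'

```text
time: 5.98
position: [528.9, 59.8, 20.9]
eef_rot: [0.0, 0.76, 0.65, 0.0]
force: [-0.3, 1.1, -0.7]
opening: -0.1
```

```bash
python3 s.py 514 -38.5 20
python3 - <<'E'
from h import *
import cv2
for c,(r0,r1,c0,c1) in dict(scene=(150,250,140,300)).items():
    im=snapshot(c)[r0:r1,c0:c1,::-1];cv2.imwrite(f"pics/{c}3.png",cv2.resize(im,None,fx=5,fy=5,interpolation=cv2.INTER_CUBIC))
E
```

```text
t 5.975 p [528.9  59.8  20.9] F [-0.3  1.1 -0.7] xyaw 81.01 z [ 0.001  0.    -1.   ] op -0.12612272224189072
rows [-1.988  0.013  0.017]
```

View pics/scene3.png

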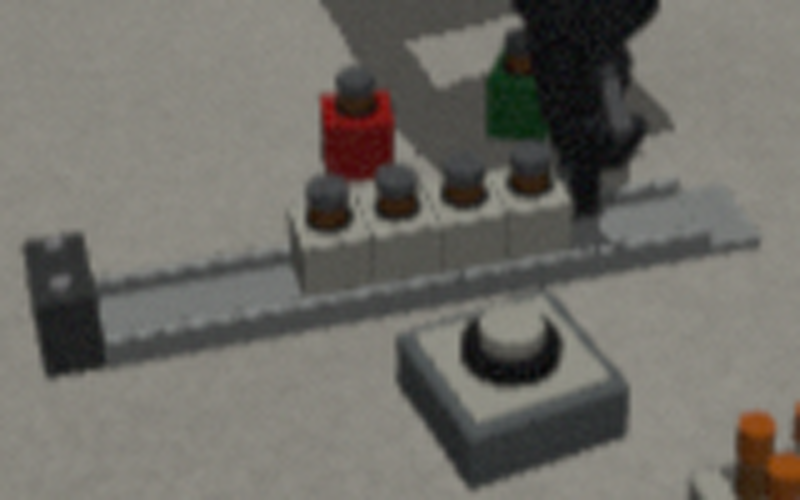

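Emit:
play_rows --increments '[{"fingers":0,"translation":[-0.02,0,0],"turn":0},{"fingers":0,"translation":[-0.06,0,0],"turn":0},{"fingers":0,"translation":[-0.12,0,0],"turn":0},{"fingers":0,"translation":[-0.18,0,0],"turn":0},{"fingers":0,"translation":[-0.24,0,0],"turn":0},{"fingers":0,"translation":[-0.3,0,0],"turn":0},{"fingers":0,"translation":[-0.36,0,0],"turn":0},{"fingers":0,"translation":[-0.42,0,0],"turn":0},{"fingers":0,"translation":[-0.48,0,0],"turn":0},{"fingers":0,"translation":[-0.54,0,0],"turn":0},{"fingers":0,"translation":[-0.58,0,0],"turn":0},{"fingers":0,"translation":[-0.6,0,0],"turn":0}]'

```text
time: 7.52
position: [524.2, 29.8, 20.9]
eef_rot: [0.0, 0.76, 0.65, 0.0]
force: [-0.1, 1.9, -0.6]
opening: 0.3
```

```bash
python3 s.py 514 -38.5 20
python3 - <<'E'
from h import *
import cv2
for c,(r0,r1,c0,c1) in dict(scene=(150,250,140,300)).items():
    im=snapshot(c)[r0:r1,c0:c1,::-1];cv2.imwrite(f"pics/{c}4.png",cv2.resize(im,None,fx=5,fy=5,interpolation=cv2.INTER_CUBIC))
E
```

```text
t 7.525 p [524.2  29.8  20.9] F [-0.1  1.9 -0.6] xyaw 81.01 z [ 0.001  0.    -1.   ] op 0.2515080553344872
rows [-1.382  0.013  0.017]
```

View pics/scene4.png

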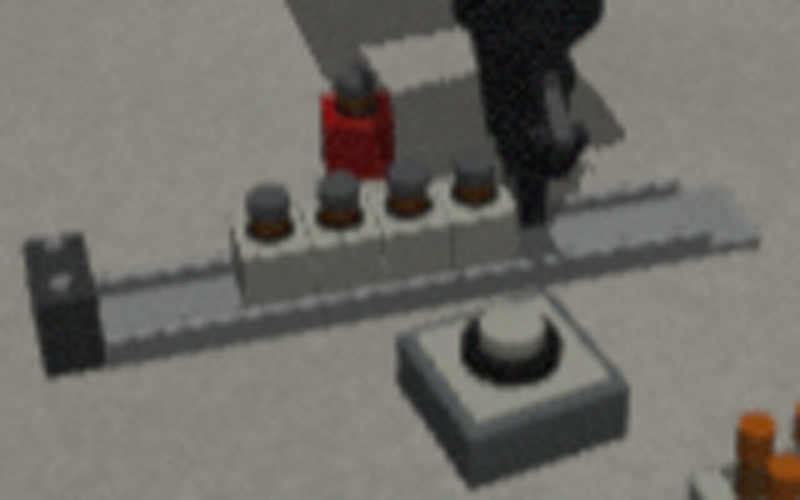

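Emit:
play_rows --increments '[{"fingers":0,"translation":[-0.03,0,0],"turn":0},{"fingers":0,"translation":[-0.08,0,0],"turn":0},{"fingers":0,"translation":[-0.14,0,0],"turn":0},{"fingers":0,"translation":[-0.21,0,0],"turn":0},{"fingers":0,"translation":[-0.28,0,0],"turn":0},{"fingers":0,"translation":[-0.35,0,0],"turn":0},{"fingers":0,"translation":[-0.42,0,0],"turn":0},{"fingers":0,"translation":[-0.49,0,0],"turn":0},{"fingers":0,"translation":[-0.56,0,0],"turn":0},{"fingers":0,"translation":[-0.62,0,0],"turn":0},{"fingers":0,"translation":[-0.67,0,0],"turn":0},{"fingers":0,"translation":[-0.7,0,0],"turn":0}]'

```text
time: 9.07
position: [518.7, -4.9, 20.8]
eef_rot: [0.0, 0.76, 0.649, 0.0]
force: [-0.4, 1.9, -0.5]
opening: -0.0
```

Emit:
play_rows --increments '[{"fingers":0,"translation":[-0.03,0,0],"turn":0},{"fingers":0,"translation":[-0.08,0,0],"turn":0},{"fingers":0,"translation":[-0.13,0,0],"turn":0},{"fingers":0,"translation":[-0.18,0,0],"turn":0},{"fingers":0,"translation":[-0.23,0,0],"turn":0},{"fingers":0,"translation":[-0.28,0,0],"turn":0},{"fingers":0,"translation":[-0.33,0,0],"turn":0},{"fingers":0,"translation":[-0.38,0,0],"turn":0},{"fingers":0,"translation":[-0.43,0,0],"turn":0},{"fingers":0,"translation":[-0.48,0,0],"turn":0},{"fingers":0,"translation":[-0.52,0,0],"turn":0},{"fingers":0,"translation":[-0.54,0,0],"turn":0}]'

```text
time: 10.58
position: [514.4, -31.7, 20.9]
eef_rot: [0.0, 0.76, 0.649, 0.0]
force: [0.8, 2.7, 1.1]
opening: 0.0
```

```bash
python3 s.py 514 -38.5 20
python3 - <<'E'
from h import *
import cv2
for c,(r0,r1,c0,c1) in dict(scene=(150,250,140,300)).items():
    im=snapshot(c)[r0:r1,c0:c1,::-1];cv2.imwrite(f"pics/{c}5.png",cv2.resize(im,None,fx=5,fy=5,interpolation=cv2.INTER_CUBIC))
E
```

```text
t 10.575 p [514.4 -31.7  20.9] F [0.8 2.7 1.1] xyaw 81.0 z [ 0.001  0.    -1.   ] op 0.017788675472468957
rows [-0.135  0.013  0.017]
```

View pics/scene5.png

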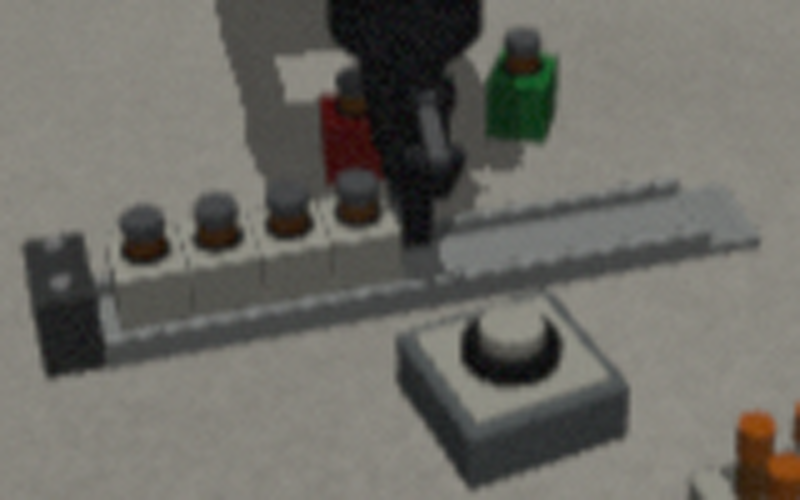

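Nearly home, with about 6–8 mm left. I'll advance slowly and watch the force.

Emit:
play_rows --increments '[{"fingers":0,"translation":[-0.02,0,0],"turn":0},{"fingers":0,"translation":[-0.04,0,0],"turn":0},{"fingers":0,"translation":[-0.06,0,0],"turn":0},{"fingers":0,"translation":[-0.08,0,0],"turn":0},{"fingers":0,"translation":[-0.1,0,0],"turn":0},{"fingers":0,"translation":[-0.11,0,0],"turn":0},{"fingers":0,"translation":[-0.12,0,0],"turn":0}]'

```text
time: 11.5
position: [513.4, -37.7, 20.8]
eef_rot: [0.0, 0.76, 0.649, 0.0]
force: [1.0, 2.5, 0.5]
opening: -0.1
```

Emit:
play_rows --increments '[{"fingers":0,"translation":[-0.01,0,0],"turn":0},{"fingers":0,"translation":[-0.02,0,0],"turn":0},{"fingers":0,"translation":[-0.03,0,0],"turn":0}]'

```text
time: 11.88
position: [513.2, -39.2, 20.8]
eef_rot: [0.0, 0.76, 0.649, 0.0]
force: [0.3, 2.5, 0.8]
opening: 0.1
```

Emit:
play_rows --increments '[{"fingers":0,"translation":[-0.01,0,0],"turn":0},{"fingers":0,"translation":[-0.02,0,0],"turn":0},{"fingers":0,"translation":[-0.03,0,0],"turn":0}]'

```text
time: 12.25
position: [512.9, -40.8, 20.8]
eef_rot: [0.0, 0.76, 0.649, 0.0]
force: [-1.3, 1.8, 0.4]
opening: 0.0
```

```bash
python3 s.py 514 -38.5 20
python3 - <<'E'
from h import *
import cv2
for c,(r0,r1,c0,c1) in dict(scene=(150,250,140,300)).items():
    im=snapshot(c)[r0:r1,c0:c1,::-1];cv2.imwrite(f"pics/{c}6.png",cv2.resize(im,None,fx=5,fy=5,interpolation=cv2.INTER_CUBIC))
E
```

```text
t 12.25 p [512.9 -40.8  20.8] F [-1.3  1.8  0.4] xyaw 81.0 z [ 0.001  0.    -1.   ] op 0.02862777816001402
rows [0.048 0.014 0.017]
```

View pics/scene6.png

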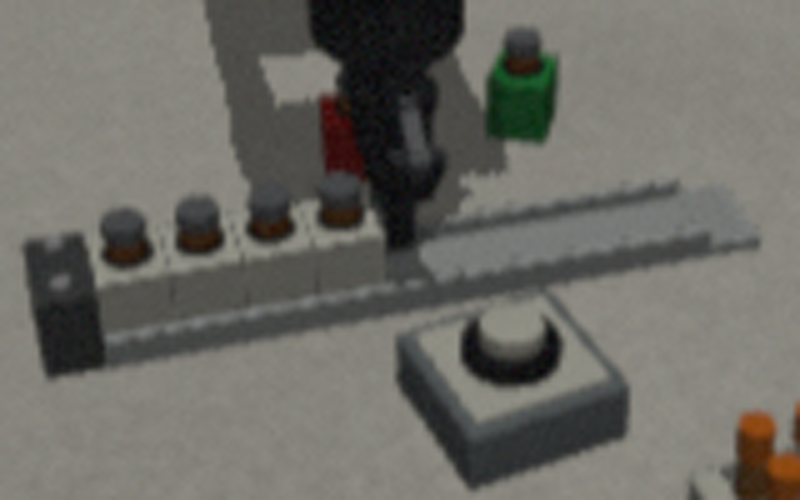

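Still no rise in force, so I'll continue in small steps.

Emit:
play_rows --increments '[{"fingers":0,"translation":[-0.01,0,0],"turn":0},{"fingers":0,"translation":[-0.02,0,0],"turn":0},{"fingers":0,"translation":[-0.03,0,0],"turn":0}]'

```text
time: 12.68
position: [512.9, -41.6, 20.9]
eef_rot: [0.0, 0.761, 0.649, 0.001]
force: [4.2, 19.4, 0.7]
opening: 0.4
```

Emit:
play_rows --increments '[{"fingers":0,"translation":[-0.01,0,0],"turn":0},{"fingers":0,"translation":[-0.02,0,0],"turn":0}]'

```text
time: 12.92
position: [513.1, -41.7, 20.9]
eef_rot: [0.0, 0.761, 0.649, 0.001]
force: [4.9, 24.8, 1.1]
opening: -0.0
```

Emit:
play_rows --increments '[{"fingers":0,"translation":[0.01,0,0],"turn":0},{"fingers":0,"translation":[0.04,0,0],"turn":0},{"fingers":0,"translation":[0.1,0,0],"turn":0},{"fingers":0,"translation":[0.25,0,0],"turn":0},{"fingers":0,"translation":[0.5,0,0],"turn":0},{"fingers":0,"translation":[0.7,0,0],"turn":0},{"fingers":0,"translation":[0.8,0,-0.4],"turn":0},{"fingers":0,"translation":[0.8,0,-1.0],"turn":0},{"fingers":0,"translation":[0.8,0,-1.7],"turn":0},{"fingers":0,"translation":[0.8,0,-2.2],"turn":0},{"fingers":0,"translation":[0.8,0,-2.4],"turn":0},{"fingers":0,"translation":[0.8,0,-2.4],"turn":0}]'

```text
time: 14.42
position: [519.3, -2.0, 141.1]
eef_rot: [0.0, 0.761, 0.649, 0.001]
force: [-0.3, -0.3, -1.0]
opening: 0.5
```

```bash
python3 s.py 631 -32 75
python3 - <<'E'
from h import *
import cv2
for c,(r0,r1,c0,c1) in dict(scene=(150,250,140,300),top=(150,270,230,390)).items():
    im=snapshot(c)[r0:r1,c0:c1,::-1];cv2.imwrite(f"pics/{c}7.png",cv2.resize(im,None,fx=5,fy=5,interpolation=cv2.INTER_CUBIC))
    print(c,(proj(c,[[631,-32,57],[631,-32,120]])-[c0,r0])*5)
E
```

```text
t 14.425 p [519.3  -2.  141.1] F [-0.3 -0.3 -1. ] xyaw 80.98 z [ 0.003  0.001 -1.   ] op 0.5385441597935582
rows [-0.244  2.296  1.327]
scene [[504.92030197 312.78659262]
 [505.85117464 203.07290926]]
top [[307.53499558 173.24995756]
 [311.58829767 148.27021209]]
```

View pics/scene7.png

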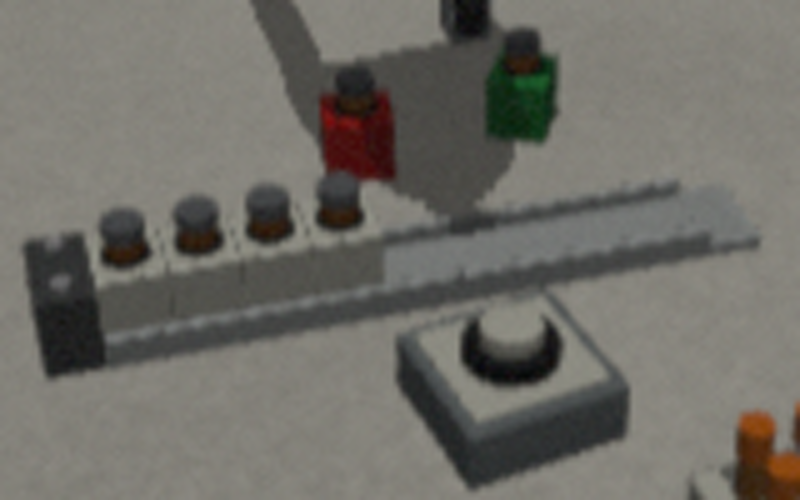

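View pics/top7.png

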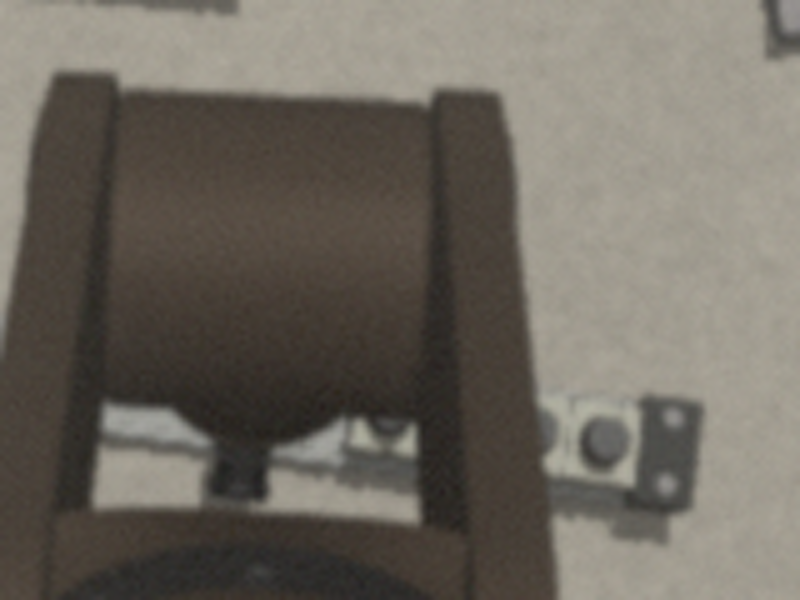

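Emit:
play_rows --increments '[{"fingers":0,"translation":[0,0.3,0],"turn":0},{"fingers":0,"translation":[-0.1,0.9,0],"turn":0},{"fingers":0,"translation":[-0.2,1.5,0],"turn":0},{"fingers":0,"translation":[-0.26,2.0,0.1],"turn":0},{"fingers":0,"translation":[-0.27,2.27,0.4],"turn":0},{"fingers":0,"translation":[-0.27,2.32,0.8],"turn":0},{"fingers":0,"translation":[-0.27,2.32,1.2],"turn":0},{"fingers":0,"translation":[-0.27,2.32,1.4],"turn":0},{"fingers":0,"translation":[-0.27,2.32,1.5],"turn":0},{"fingers":0,"translation":[-0.27,2.32,1.5],"turn":0}]'

```text
time: 15.78
position: [631.0, -33.5, 65.0]
eef_rot: [-0.0, 0.761, 0.649, 0.001]
force: [0.1, 0.3, 0.8]
opening: -0.2
```

```bash
python3 s.py 632 -33 51
python3 - <<'E'
from h import *
import cv2
for c,(r0,r1,c0,c1) in dict(scene=(150,250,140,300)).items():
    im=snapshot(c)[r0:r1,c0:c1,::-1];cv2.imwrite(f"pics/{c}8.png",cv2.resize(im,None,fx=5,fy=5,interpolation=cv2.INTER_CUBIC))
E
```

```text
t 15.775 p [631.  -33.5  65. ] F [0.1 0.3 0.8] xyaw 80.97 z [ 0.     0.002 -1.   ] op -0.24604044641517256
rows [0.012 0.019 0.281]
```

View pics/scene8.png

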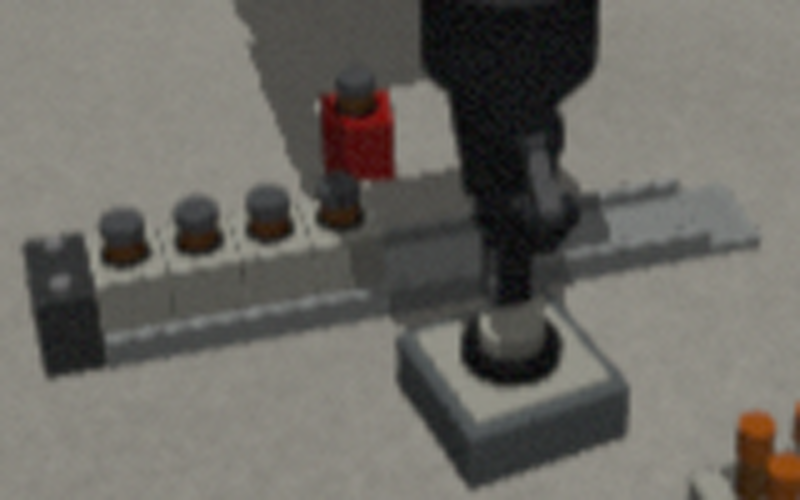

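The fingertips are centred over the button. Pressing to just past z = 51 mm.

Emit:
play_rows --increments '[{"fingers":0,"translation":[0,0.01,0.06],"turn":0},{"fingers":0,"translation":[0,0.01,0.12],"turn":0},{"fingers":0,"translation":[0,0.01,0.17],"turn":0},{"fingers":0,"translation":[0,0.01,0.21],"turn":0},{"fingers":0,"translation":[0,0.01,0.25],"turn":0},{"fingers":0,"translation":[0,0.01,0.28],"turn":0}]'

```text
time: 16.58
position: [631.8, -33.6, 51.5]
eef_rot: [-0.0, 0.761, 0.649, 0.001]
force: [-1.2, -0.2, 4.3]
opening: 0.3
```

Emit:
play_rows --increments '[{"fingers":0,"translation":[0,0,0.02],"turn":0},{"fingers":0,"translation":[0,0,0.04],"turn":0}]'

```text
time: 16.82
position: [632.0, -33.7, 50.6]
eef_rot: [0.0, 0.761, 0.649, 0.001]
force: [-8.4, 0.1, 33.2]
opening: -0.0
```

Force has jumped to 33 N, so the button is at its bottom stop. Releasing.

Emit:
play_rows --increments '[{"fingers":0,"translation":[0,0,-0.05],"turn":0},{"fingers":0,"translation":[0,0,-0.2],"turn":0},{"fingers":0,"translation":[0,0,-0.6],"turn":0},{"fingers":0,"translation":[0,0,-1.2],"turn":0},{"fingers":0,"translation":[0,0,-2.0],"turn":0},{"fingers":0,"translation":[0,0,-2.6],"turn":0},{"fingers":0,"translation":[0,0,-3.0],"turn":0},{"fingers":0,"translation":[0.8,0,-3.0],"turn":0},{"fingers":0,"translation":[1.8,0,-3.0],"turn":0},{"fingers":0,"translation":[2.8,0,-3.0],"turn":0},{"fingers":0,"translation":[3.5,0,-3.0],"turn":0},{"fingers":0,"translation":[3.5,0,-3.0],"turn":0}]'

```text
time: 18.32
position: [659.3, 141.5, 201.9]
eef_rot: [0.0, 0.76, 0.65, 0.002]
force: [0.1, -0.3, 0.6]
opening: 0.2
```

```bash
python3 s.py
python3 - <<'E'
from h import *
import cv2
for c,(r0,r1,c0,c1) in dict(scene=(150,250,140,300),top=(150,270,230,390)).items():
    im=snapshot(c)[r0:r1,c0:c1,::-1];cv2.imwrite(f"pics/{c}9.png",cv2.resize(im,None,fx=5,fy=5,interpolation=cv2.INTER_CUBIC))
E
```

```text
t 18.325 p [659.3 141.5 201.9] F [ 0.1 -0.3  0.6] xyaw 81.13 z [ 0.003  0.002 -1.   ] op 0.17716563865561624
```

View pics/scene9.png

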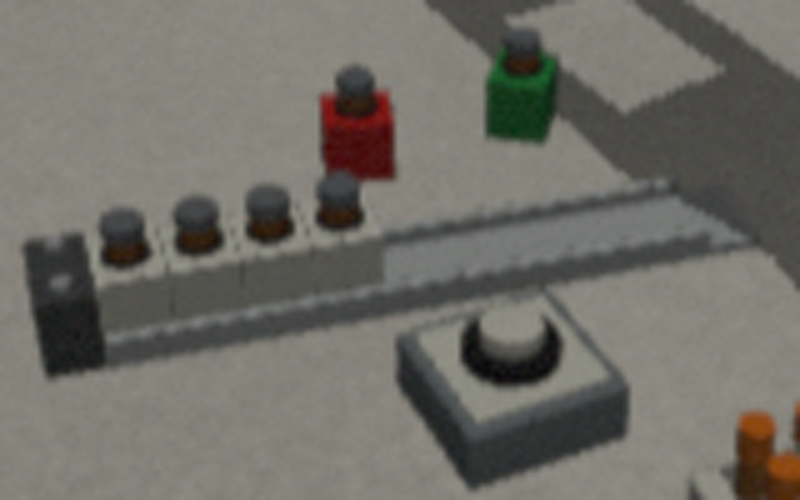

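View pics/top9.png

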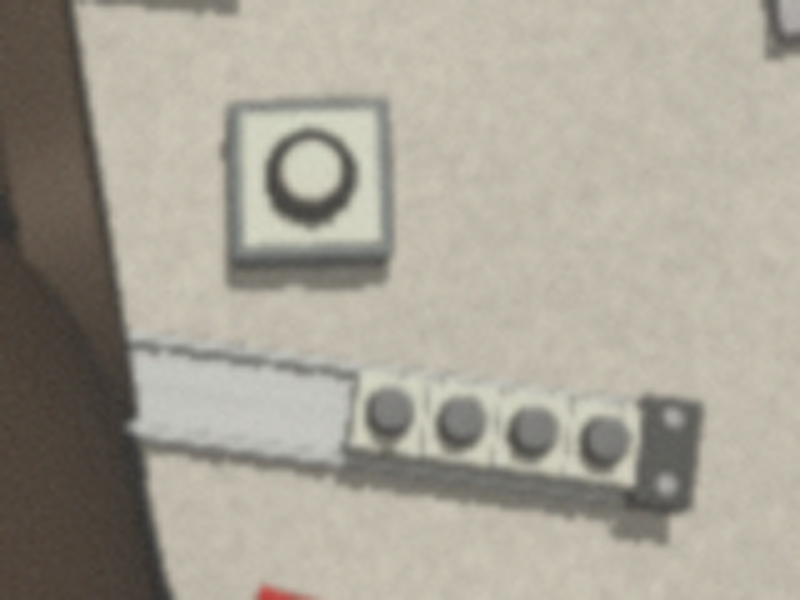

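The closed train sits against the stop, the button is back up and the arm is clear of everything.

```bash
python3 -c "
from rig import *
print(ticket.sign_off())"
```

```text
the job is handed in; nothing more can be done
None
```

The four white carriers are home against the end stop and the button has been pressed and released. I handed the job in at about 18.4 s of the 42 s allowed.

- **Push:** I pushed the row along the lane with closed fingertips. The push force stayed at 1–3 N while the row moved, then rose to about 25 N, which I took as the leading carrier reaching the stop.
- **Button:** I pressed straight down to about z = 50.6 mm. Fully down is nominally 51 mm, and the force jumped from 4 N to 33 N at the bottom. I then released it and moved the arm clear.
- **Last pictures:** Both cameras show all four carriers upright, in a closed row, against the stop. The button is back up, and the fingers read no contact force.
- **Bystanders:** I planned the arm's path clear of the jar, the beaker and the tube rack. The last close-up crops don't show the jar or the beaker and show only part of the rack, so I did not recheck where they stand. The green and red look-alikes were not touched.
- **Disagreement:** The two cameras differed by 2–7 mm on positions. The scene camera read the carriers about 3 mm too far in y, and its button estimate was about 7 mm off. I used mainly the top view, and the contacts came within a few mm of where it predicted.

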